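# Complete the goldsmith's bench kit

### The arm

A 6-joint arm with a two-finger parallel gripper is mounted at the origin on the work surface. World frame = base frame: x ahead of the robot, y to its left, z up, the work surface at z = 0. Lengths are in mm, angles in rad, forces in N, time in s.
With the tool pointing down it reaches from about 275 to 750 mm from the base axis. Payload 10.2 kg.
Tool frame: the origin (TCP) lies at the very end of the fingers, on their centre line; the grasp point (between the pads) lies 19 mm behind it; z points along the fingers, y is the line along which they close (so a half turn about z gives the same grasp; the last joint's range is limited). The gripper opens to 85 mm and grips with 20 to 120 N. Pads are 22 mm wide; open, the fingers measure 114 mm over their backs; the gripper's body (76 mm by 85 mm) begins 54 mm behind the grasp point. The pads swing forward as they close: fully open they stand 13 mm farther back than shut.
Start: joints at [-0.223, 0.313, 1.498, -0, 1.331, -0.223], TCP at [525.006, -0.013, 201.394] pointing down, gripper open.
Joint ranges: [-2.94, 2.94], [-0.97, 2.17], [0.19, 2.56], [-1.23, 4.37], [0.02, 3.11], [-2.88, 2.88]. Speed limits (rad/s): [2.39, 2.39, 3.01, 3.14, 3.14, 3.14].

### API

Orientations are given as a unit quaternion [w, x, y, z].
In Python, from rig import ctrl, optics gives the robot as it stands. The module is installed in compiled form; this text tells all that it offers.
- The arm moves only by the shell command python3 -m handwheel 'ROWS' [FORCE]. ROWS is JSON, a list that holds one entry, the list of rows, each a list of 5 numbers: the gripper command: -1 is fully open, 1 is shut, values between are in proportion, then the shift along the world's x, y, z in units of 50 mm (1.0 is 50 mm), then the turn about the world's z in units of 8 degrees (1.0 is 8 degrees). In form: [[[gripper, tx, ty, tz, twist], ...]]. A call has 1 to 10 rows; each row shifts and turns the commanded pose from where the row before left it; what a row does not reach is not made up. A row lasts 1/10 s, in which the tool goes at most 50 mm and 8.59 degrees, less where a joint would pass 70% of its speed; a pose out of reach is approached as far as the arm can. A call is refused whole if a number of a shift passes 1 or a number of a turn 1, either way. A call with a gripper value outside its range is refused whole. The fingers move at their own pace and stop on an object; FORCE is the grip in N (left out, the last holds). Time passes only in rows, so rows that do not move let the fingers close. It gives the time, the measured TCP pose, the force, the opening and the grip force at its end, in the units of the state.
- ctrl.sense(): the state, without advancing time (a new reading comes with each control period).
- optics.capture(name): name is "scene" or "side" or "wrist"; returns a dict with "img" (480x640x3 uint8, blue, green, red), "K" (3x3 intrinsics, pixels), "R" (3x3) and "t" (3): a world point X has camera coordinates R X + t. Camera axes: x right, y down, z forward; pixel columns grow to the right and rows downward; lengths in mm; the calibration is good to about 2 mm. A picture is of the moment at which its call begins. There is no depth.
- ctrl.finish_job(): hands the job in; it is judged then, once.
The state is a dict: "time_s": time; "joints": joint angles; "dq": joint speeds; "tau": joint torques, N m; "eef_pos": TCP position; "ee_rot": TCP orientation; "force": force on the tool from outside, world axes, zero at the start; "wrist_torque": the same for the moment, N m; "grip_width": opening from 0.0 (shut) to 1.0 (fully open); "grip_force": force on a finger pad.
Only numpy, scipy, OpenCV 4.12 (cv2) and the standard library are available. Lean on these libraries where they do the work, as an engineer would, in place of code of your own. Each camera call takes 0.05 s, during which the arm holds its last target. There are 200 camera calls.

### The job

Complete the bench kit so that it holds exactly one of each type: bench pin, grooved steel block, clamp and draw plate. See which of the first three is still missing, lay one of that type flat in the free middle bay, and slide the red-topped draw plate from the leaning rack down between the kit's upright guides, red edge up, until it is fully home; leave duplicates, the pieces already in the kit and everything else on the bench where they are.

Things in the scene. Friction and masses are not known exactly. Their poses are not given: they have to be found in the camera images.
- kit: Kit: fixed dark wood tray, blue floor, 148 (x) by 262 mm (y). Origin on the bench under the centre of the middle bay; x away from the robot, z up; yaw up to 0.15 rad. Three bays side by side along y, each 140 (x) by 82 mm (y) inside, centred at y = -86, 0 (free), +86 mm. Floor 3 mm above the bench; 4 mm walls only 10 mm above the bench. Behind them, at x = +97 mm, two upright guide posts for the plate.
- kit_seat (a point): Middle of the guides' floor, 3 mm above the bench: the centre of the plate's lower edge comes here when fully home. Axes as the kit. Two aluminium channels face each other along y, with room of 76 mm along y for the plate's 70 and 12 mm along x for its 8; they cover |y| = 28 to 38 mm, the middle is open. Posts 60 mm tall; the mouths flare over the top 10 mm, up to 65 mm above the bench.
- plate: Draw plate: loose flat steel, 8 mm thick (x), 70 wide (y), 130 tall (z), about 0.4 kg, with rows of dark holes (look only). Origin at the centre of its lower edge face; z runs up to the red edge (top 24 mm red). Starts leaning 35 degrees from vertical in the rack, top towards the robot, its x then up and away from the robot. Grip across the 8 mm, more than 80 mm above its lower edge.
- rack: Leaning rack: fixed wooden stand, foot 105 x 100 mm. Origin on the bench below the plate's lower edge, z up; the plate leans 35 degrees to the rack's -x on a ledge 26 mm up. A 12 mm thick backrest under the plate reaches 72 mm along it from its lower edge; cheeks 84 mm apart and 27 mm high and an 8 mm lip hold its foot: draw the plate out along its own z by 35 mm or more first.
- pin1: Bench pin: light wooden block 110 (x) by 46 by 26 mm high, V notch open at its +x end; solid from x = -55 to +11 mm: grip across the 46 mm there. About 0.12 kg. Origin at the centre of its underside, z up. Of the number-2 pieces (pin2, block2, clamp2) two start in the kit's outer bays, the third on the bench beside the number-1 pieces; so just one type is missing.
- pin2: Second bench pin, the same as pin1.
- block1: Grooved steel block (swage): bright steel, 90 x 40 x 30 mm high with three grooves of different widths across its top, 16 mm deep, about 0.55 kg; between x = -18 and +7 mm it has its full height: grip across the 40 mm there. Origin at the centre of its underside, z up, x along its length.
- block2: Second grooved block, the same as block1.
- clamp1: Toolmaker's clamp: two parallel dark steel bars 110 mm long and 24 mm high, 36 mm over their outsides, joined by two brass screws at x = -38 and +34 mm, whose knobs stick out 10 mm beyond the bars (the first to +y, the other to -y). Grip across the bars (36 mm) near its origin, about 0.32 kg. Origin at the centre of its underside, z up, x along its length.
- clamp2: Second clamp, the same as clamp1.
- jar: Bystander: small jar, 42 mm across, 58 mm high, between the pieces and the rack. Origin at its underside.
- tin: Bystander: tin, 66 mm across, 90 mm high, at the back.
- brush: Bystander: brush lying left of the rack.
- hammer: Bystander: hammer lying at the right of the bench.
- driver: Bystander: screwdriver lying at the left of the bench.
- oilstone: Bystander: grey sharpening stone 50 x 150 x 25 mm at the back.
- anvil: Bystander: small fixed anvil behind the kit, 75 mm high.
There are look-alikes about, which are no part of the job. What is shaped like the block2 but orange is not meant.

How it is judged:
By the outcome, as a careful person would: the job done as asked, in the order asked, and still so for the second after the job is handed in, with the robot touching nothing.
It also fails if it takes over 72 s, if anything falls off the work surface, if the arm or the gripper's body presses on something with over 40 N, if the wrist force passes 120 N, or if a joint passes its speed limit or range.

## Working session

There is one attempt and no reset: what is moved stays moved. The work goes in short steps, Python scripts to look and compute and a shell command to move; the robot and the scene stay as the last step left them, time stands still between calls to the robot, and variables do not carry over. Pictures are saved under pics/ and viewed, at most 10 in all, crops included, and the job is handed in when it is done.

```bash
mkdir -p pics; ls
python3 - <<'E'
from rig import ctrl,optics
import cv2,pickle
for n in ["scene","side"]:
    c=optics.capture(n); cv2.imwrite(f"pics/{n}0.png",c["img"]); pickle.dump(c,open(n+".pkl","wb")); print(n,c["K"].tolist(),c["R"].round(3).tolist(),c["t"].round(1))
print(ctrl.sense())
E
```

```text
pics
scene [[564.6909261366059, 0.0, 325.2380187832337], [0.0, 564.6909261366059, 245.13170367076717], [0.0, 0.0, 1.0]] [[0.793, 0.609, -0.014], [0.382, -0.516, -0.767], [-0.474, 0.603, -0.642]] [-398.3 -224.  2097.9]
side [[618.2592328787596, 0.0, 326.305590745701], [0.0, 618.2592328787596, 243.5037982108161], [0.0, 0.0, 1.0]] [[-0.886, -0.463, -0.016], [-0.316, 0.631, -0.708], [0.338, -0.622, -0.706]] [ 483.9  238.5 1451. ]
{'time_s': 0.1, 'joints': array([-2.23421059e-01,  3.13388032e-01,  1.49837281e+00, -1.28463748e-05,
        1.33101308e+00, -2.23385119e-01]), 'dq': array([-1.71377277e-04, -1.90828563e-03, -9.62941450e-04,  8.83973578e-05,
        1.25596869e-03, -5.71184280e-04]), 'tau': array([ 2.30574413e-03, -4.12899542e+01, -2.60142785e+01, -1.81123951e-04,
        3.02137116e-03,  1.15447833e-05]), 'eef_pos': array([5.24727083e+02, 3.51389182e-02, 2.00891004e+02]), 'ee_rot': array([-4.96463384e-04,  7.07118283e-01,  7.07095032e-01, -3.20011466e-04]), 'force': array([ 0.27167026, -0.41743659, -0.4296106 ]), 'wrist_torque': array([ 0.04162245, -0.04892989, -0.04427588]), 'grip_force': 0.0, 'grip_width': 0.9975038350456872}
```

View pics/scene0.png

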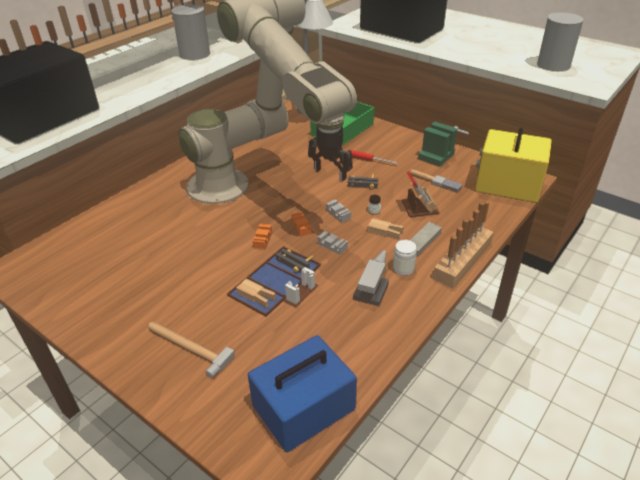

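View pics/side0.png

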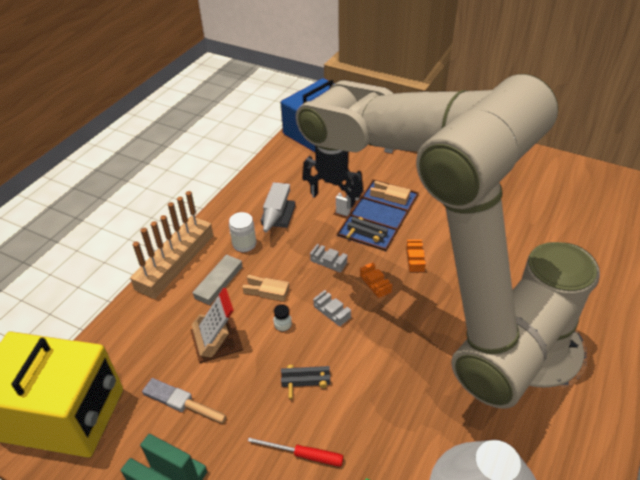

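The kit's outer bays hold a pin (side 392,190) and a clamp (365,230), so the grooved block is missing. The steel blocks are at side (330,258) and (332,307), the plate and rack at (213,330). The orange blocks are decoys.

```bash
cat > h.py <<'E'
import numpy as np,pickle,cv2
from rig import ctrl,optics
def p2w(c,u,v,z):
    R=np.array(c["R"]);t=np.array(c["t"]).ravel();C=-R.T@t
    d=R.T@np.linalg.inv(c["K"])@[u,v,1.]
    return (C+d*(z-C[2])/d[2]).round(1)
def w2p(c,X):
    p=np.array(c["K"])@(np.array(c["R"])@X+np.array(c["t"]).ravel()); return p[:2]/p[2]
def tri(c1,p1,c2,p2):
    P=[np.array(c["K"])@np.c_[c["R"],np.ravel(c["t"])] for c in(c1,c2)]
    X=cv2.triangulatePoints(P[0],P[1],np.array(p1,float),np.array(p2,float));return (X[:3]/X[3]).ravel().round(1)
E
python3 - <<'E'
from h import *
s=pickle.load(open("side.pkl","rb"));c=pickle.load(open("scene.pkl","rb"))
for n,ps,pc,z in [("A",(330,257),(332,241),25),("B",(332,307),(338,210),25),("jar",(283,312),(375,200),58),("kitmid",(380,210),(275,278),3)]:
    print(n,p2w(s,*ps,z),p2w(c,*pc,z))
for n,u,v in [("kitTL",373,181),("kitTR",418,192),("kitBR",393,248),("kitBL",338,238)]: print(n,p2w(s,u,v,10))
im=cv2.resize(s["img"][160:400,130:450],(800,600),interpolation=cv2.INTER_CUBIC);cv2.imwrite("pics/sidecrop.png",im)
w=optics.capture("wrist");cv2.imwrite("pics/w0.png",w["img"]);print(w["R"].round(2).tolist(),w["t"].round(0))
E
```

```text
A [545.  -20.1  25. ] [555.7 -33.9  25. ]
B [463.  128.1  25. ] [472.2 110.9  25. ]
jar [546.7 217.5  58. ] [565.7 195.   58. ]
kitmid [ 512.2 -271.4    3. ] [ 507. -255.    3.]
kitTL [ 581.9 -375.    10. ]
kitTR [ 441.2 -387.5   10. ]
kitBR [ 415.1 -139.2   10. ]
kitBL [ 565.4 -107.1   10. ]
[[1.0, 0.0, -0.0], [0.0, -0.95, 0.31], [-0.0, -0.31, -0.95]] [-526.  -42.  380.]
```

View pics/sidecrop.png

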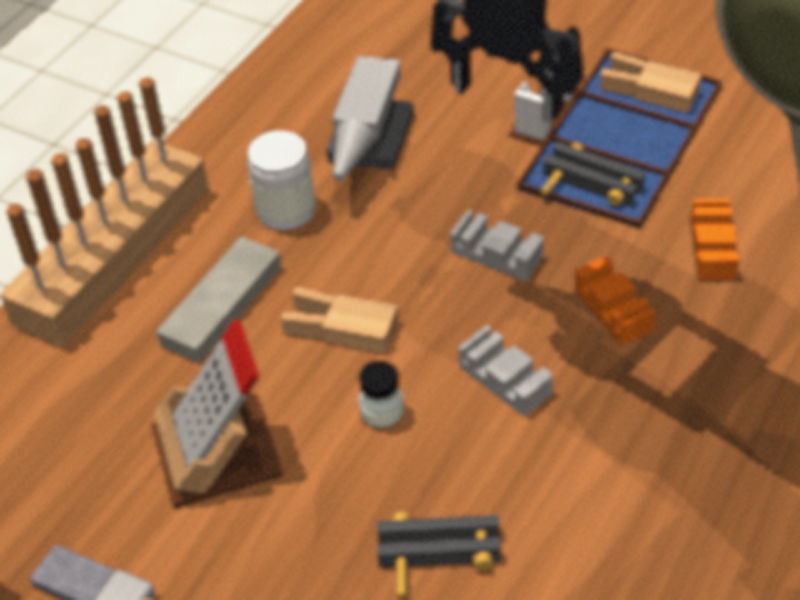

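View pics/w0.png

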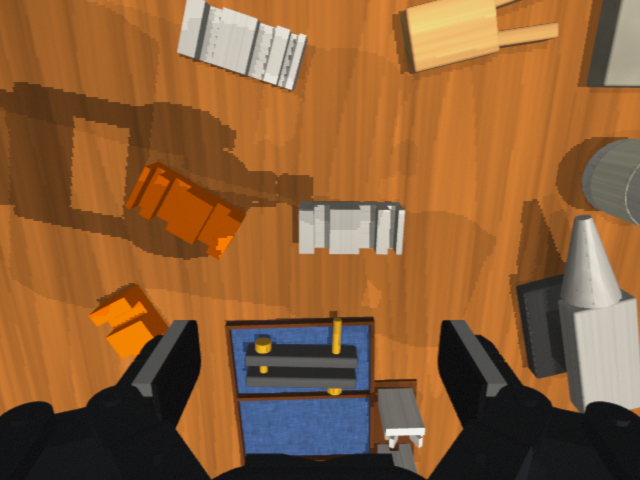

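The wrist view shows steel block A at (351,228), almost parallel to world x. Kit corners are near (228,322) and (373,320), the clamp bay is in front, and the middle bay starts at row 397.

Run:
```python
from h import *
w=optics.capture("wrist");pickle.dump(w,open("w.pkl","wb"))
for n,u,v,z in [("Atl",299,203,30),("Atr",404,202,30),("Abl",300,235,30),("Abl0",300,254,0),("Abr0",403,254,0),("plL",330,203,30),("plR",376,203,30),("kTL",226,322,10),("kTR",374,319,10),("divL",239,397,10),("divR",375,395,10)]: print(n,p2w(w,u,v,z))
im=cv2.resize(w["img"][180:460,200:440],(686,800)[::1],interpolation=cv2.INTER_CUBIC)
cv2.imwrite("pics/w1.png",cv2.resize(w["img"][190:270,280:420],(800,457),interpolation=cv2.INTER_CUBIC))
```

```text
Atl [ 5.09e+02 -4.00e-01  3.00e+01]
Atr [5.976e+02 5.000e-01 3.000e+01]
Abl [509.5 -28.7  30. ]
Abl0 [507.8 -57.2   0. ]
Abr0 [606.2 -57.1   0. ]
plL [ 5.352e+02 -4.000e-01  3.000e+01]
plR [ 5.74e+02 -3.00e-01  3.00e+01]
kTL [ 434.5 -124.8   10. ]
kTR [ 579.9 -121.4   10. ]
divL [ 441.9 -213.6   10. ]
divR [ 584.7 -210.9   10. ]
```

View pics/w1.png

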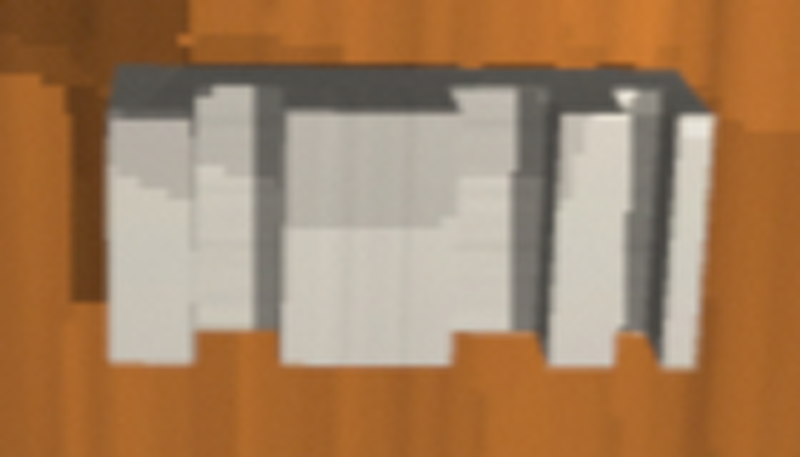

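Run:
```python
from h import *
w=pickle.load(open("w.pkl","rb"))
f=lambda u,v:(280+u/5.714,190+v/5.714)
for n,u,v in [("tl",108,117),("tr",716,115),("bl",108,364),("br",697,369),("pl_tl",283,112),("pl_tr",460,112),("pl_bl",280,365),("pl_br",453,365)]: print(n,p2w(w,*f(u,v),30))
```

```text
tl [508.8  -6.9  30. ]
tr [599.1  -6.5  30. ]
bl [508.3 -45.9  30. ]
br [598.9 -46.7  30. ]
pl_tl [534.8  -6.1  30. ]
pl_tr [561.1  -6.1  30. ]
pl_bl [534.7 -46.1  30. ]
pl_br [561.3 -46.   30. ]
```

```bash
python3 -m handwheel '[[[-0.4,0.05,-0.05,0,1],[-0.4,0.05,-0.05,0,1],[-0.4,0.05,-0.05,0,1],[-0.4,0.05,-0.05,0,1],[-0.4,0.05,-0.05,0,1],[-0.4,0.05,-0.05,0,1],[-0.4,0.05,-0.05,-0.3,1],[-0.4,0.05,-0.06,-0.3,1],[-0.4,0.03,-0.06,-0.3,1],[-0.4,0.03,-0.06,-0.3,1]]]'; python3 -m handwheel '[[[-0.4,0,0,-0.5,0.65],[-0.4,0,0,-0.5,0.6],[-0.4,0,0,0,0],[-0.4,0,0,0,0]]]'
```

```text
time_s: 1.2
eef_pos: [548.0, -26.6, 140.6]
ee_rot: [-0.0, 0.084, 0.996, 0.0]
force: [0.7, 0.2, -0.9]
grip_width: 0.702
grip_force: 0.0
time_s: 1.6
eef_pos: [548.2, -26.6, 92.0]
ee_rot: [0.0, 0.001, 1.0, -0.0]
force: [-0.7, 0.0, 0.1]
grip_width: 0.699
grip_force: 0.0
```

```bash
python3 -m handwheel '[[[-0.4,0,0,-0.5,0],[-0.4,0,0,-0.5,0],[-0.4,0,0,-0.4,0],[-0.4,0,0,-0.3,0],[-0.4,0,0,0,0],[0.4,0,0,0,0],[0.4,0,0,0,0],[0.4,0,0,0,0],[0.4,0,0,0,0],[0.4,0,0,0,0]]]' 60; python3 -m handwheel '[[[0.4,0,0,0.2,0],[0.4,0,0,0.4,0],[0.4,0,0,0.5,0],[0.4,0,0,0.5,0],[0.4,0,0,0.4,0],[0.4,0,0,0,0]]]'
python3 - <<'E'
from h import *
w=optics.capture("wrist");cv2.imwrite("pics/w2.png",w["img"]);pickle.dump(w,open("w2.pkl","wb"))
E
```

```text
time_s: 2.6
eef_pos: [548.2, -26.5, 6.7]
ee_rot: [0.0, 0.0, 1.0, -0.0]
force: [-0.3, -0.2, -0.1]
grip_width: 0.3
grip_force: 0.0
time_s: 3.2
eef_pos: [549.5, -26.8, 109.6]
ee_rot: [0.003, -0.0, 1.0, -0.001]
force: [0.1, 0.0, -0.3]
grip_width: 0.299
grip_force: 0.0
```

View pics/w2.png

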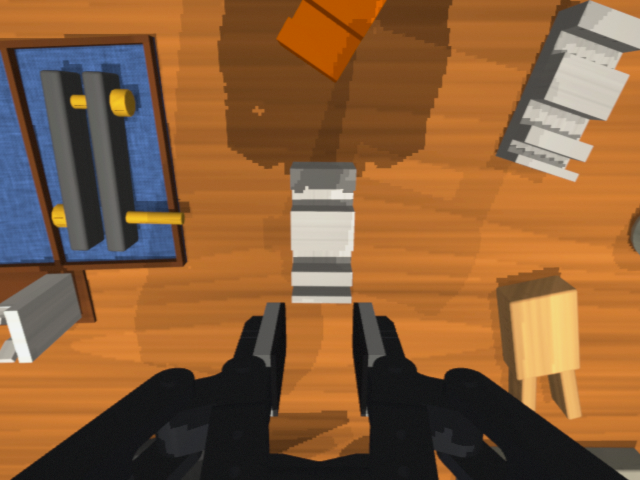

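The block is still on the bench at (322,232) and the grip closed empty. I'll find where the block is relative to the fingers.

Run:
```python
from h import *
w=pickle.load(open("w2.pkl","rb"));w1=pickle.load(open("w.pkl","rb"))
for c in(w1,w): print((-np.array(c["R"]).T@np.ravel(c["t"])).round(1),c["R"].round(3).tolist())
for u,v in [(291,174),(354,174),(293,303),(351,303),(291,210),(353,210)]: print(p2w(w,u,v,30))
print(w2p(w,ctrl.sense()["eef_pos"]))
```

```text
[526.1  80.  373.5] [[1.0, 0.0, -0.001], [0.001, -0.949, 0.314], [-0.001, -0.314, -0.949]]
[468.6 -27.6 281.6] [[-0.0, 1.0, -0.001], [0.947, 0.001, 0.321], [0.321, -0.0, -0.947]]
[511.2 -44.6  30. ]
[511.2  -6.5  30. ]
[598.1 -45.1  30. ]
[598.1  -6.1  30. ]
[533.7 -45.1  30. ]
[533.7  -6.5  30. ]
[321.20684921 284.21115163]
```

```bash
python3 -m handwheel '[[[-0.4,0,0,0,0],[-0.4,-0.02,0,0,0],[-0.4,0,0,0,0],[-0.4,0,0,-0.5,0],[-0.4,0,0,-0.5,0],[-0.4,0,0,-0.5,0],[-0.4,0,0,-0.35,0],[-0.4,0,0,-0.2,0],[-0.4,0,0,0,0],[-0.4,0,0,0,0]]]' 60;  python3 - <<'E'
from h import *
w=optics.capture("wrist");s=optics.capture("side");pickle.dump(w,open("w3.pkl","wb"))
cv2.imwrite("pics/w3.png",np.hstack([cv2.resize(w["img"][100:460,160:480],(400,450)),cv2.resize(s["img"][180:330,265:398],(400,450))]))
E
python3 -m handwheel '[[[0.9,0,0,0,0],[0.9,0,0,0,0],[0.9,0,0,0,0],[0.9,0,0,0,0],[0.9,0,0,0,0],[0.9,0,0,0,0]]]' 60
```

```text
time_s: 4.25
eef_pos: [547.4, -26.6, 4.5]
ee_rot: [0.0, -0.0, 1.0, -0.0]
force: [-0.1, 0.2, 0.3]
grip_width: 0.7
grip_force: 0.0
time_s: 4.95
eef_pos: [547.0, -26.5, 3.9]
ee_rot: [0.0, 0.0, 1.0, -0.0]
force: [0.5, 0.3, -0.2]
grip_width: 0.053
grip_force: 0.0
```

View pics/w3.png

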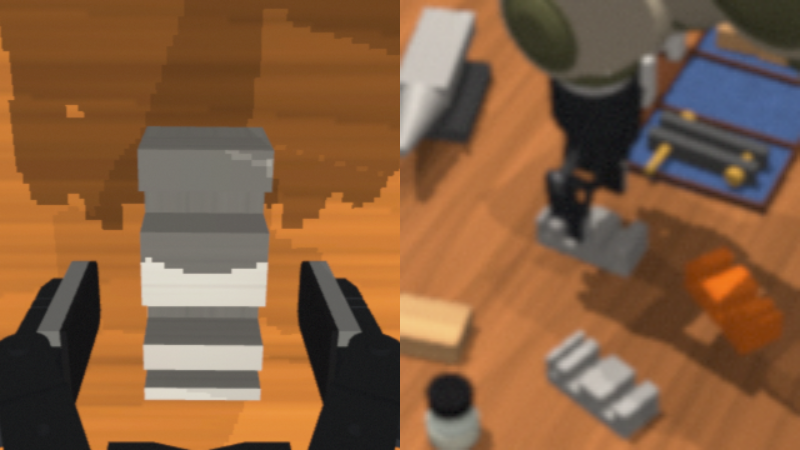

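Visually the fingers straddle the block, yet they closed to 5% with no force. I need to know their true height, so I'll measure and take one composite of the current state.

Run:
```python
from h import *
w=pickle.load(open("w3.pkl","rb"))
f=lambda u,v:(160+u*.8,100+v*.8)
for u,v in [(138,150),(273,150),(141,262),(268,262),(145,388),(261,388)]: print(p2w(w,*f(u,v),30))
w=optics.capture("wrist");s=optics.capture("side");c=optics.capture("scene")
print(ctrl.sense()["grip_width"], "tcp in side",w2p(s,[547,-26.5,4]),"in scene",w2p(c,[547,-26.5,4]),"wrist",w2p(w,[547,-26.5,4]),w2p(w,[547,-26.5,23]))
cv2.imwrite("pics/w4.png",np.hstack([cv2.resize(w["img"][100:460,160:480],(400,450)),cv2.resize(s["img"][205:305,290:379],(400,450),interpolation=cv2.INTER_CUBIC)]))
```

```text
[508.3 -45.2  30. ]
[508.3  -5.7  30. ]
[544.9 -45.6  30. ]
[544.9  -5.6  30. ]
[593.3 -45.9  30. ]
[593.3  -6.   30. ]
0.047471907043044215 tcp in side [330.54187358 260.67585186] in scene [331.26741727 243.82246079] wrist [320.78703806 287.90697403] [321.03024945 307.51586387]
```

View pics/w4.png

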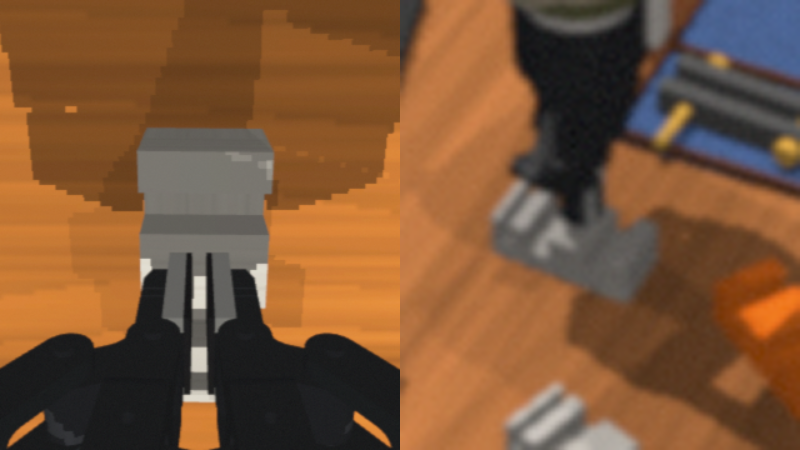

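Run:
```python
from h import *
for n,pts in (("w3.pkl",[(98,262),(302,262)]),):
    w=pickle.load(open(n,"rb")); print(w["K"][0,0])
    for z in (4,10,15,20,25,30,35,40,45):
        print(z,[p2w(w,160+u*.8,100+v*.8,z)[:2].tolist() for u,v in pts])
w=optics.capture("wrist")
print("closed");
for z in (4,10,20,25,30,35,40,45): print(z,p2w(w,160+168*.8,100+253*.8,z)[:2],p2w(w,160+233*.8,100+253*.8,z)[:2])
# pixels of pad inner-surface col widths
```

```text
416.2395279560883
4 [[558.6, -64.7], [558.6, 10.9]]
10 [[555.5, -63.4], [555.5, 9.5]]
15 [[552.8, -62.4], [552.8, 8.4]]
20 [[550.2, -61.3], [550.2, 7.3]]
25 [[547.6, -60.2], [547.6, 6.2]]
30 [[544.9, -59.1], [544.9, 5.1]]
35 [[542.3, -58.1], [542.3, 4.0]]
40 [[539.6, -57.0], [539.6, 2.9]]
45 [[537.0, -55.9], [537.0, 1.7]]
closed
4 [554.3 -38.6] [554.3 -14.7]
10 [551.2 -38.2] [551.2 -15.2]
20 [546.2 -37.6] [546.2 -15.9]
25 [543.7 -37.3] [543.7 -16.3]
30 [541.1 -36.9] [541.1 -16.7]
35 [538.6 -36.6] [538.6 -17. ]
40 [536.1 -36.3] [536.1 -17.4]
45 [533.5 -36. ] [533.5 -17.8]
```

The numbers say the visible fingertips stand about 35–40 mm above the reported TCP: a 60 mm gap puts the tips at z≈40, and closed, x=536 gives z≈40. I'll open and go down in small steps, watching the force.

```bash
python3 -m handwheel '[[[-0.4,0,0,0,0],[-0.4,0,0,0,0],[-0.4,0,0,0,0],[-0.4,0,0,0,0],[-0.4,0,0,0,0],[-0.4,0,0,-0.04,0],[-0.4,0,0,-0.04,0]]]' ; python3 -m handwheel '[[[-0.4,0,0,-0.04,0],[-0.4,0,0,0,0]]]'
python3 - <<'E'
from rig import ctrl
s=ctrl.sense();print(s["eef_pos"],s["force"],s["joints"].round(4).tolist())
E
```

```text
time_s: 5.85
eef_pos: [547.0, -26.5, -0.3]
ee_rot: [0.0, -0.0, 1.0, -0.0]
force: [0.3, 0.2, 0.1]
grip_width: 0.703
grip_force: 0.0
time_s: 6.05
eef_pos: [546.8, -26.4, -2.5]
ee_rot: [-0.0, 0.0, 1.0, 0.0]
force: [0.0, -0.0, -0.6]
grip_width: 0.7
grip_force: 0.0
[546.79926086 -26.44501277  -2.48925287] [ 0.00650057 -0.03127959 -0.58590545] [-0.2624, 0.6054, 1.6426, 0.0, 0.8942, -1.8332]
```

```bash
python3 -m handwheel '[[[-0.4,0,0,-0.06,0],[-0.4,0,0,-0.06,0],[-0.4,0,0,0,0]]]'; python3 -m handwheel '[[[-0.4,0,0,-0.06,0],[-0.4,0,0,0,0]]]';python3 -m handwheel '[[[-0.4,0,0,-0.06,0],[-0.4,0,0,0,0]]]'; python3 -m handwheel '[[[0.9,0,0,0,0],[0.9,0,0,0,0],[0.9,0,0,0,0],[0.9,0,0,0,0],[0.9,0,0,0,0]]]' 30
```

```text
time_s: 6.35
eef_pos: [546.7, -26.4, -8.6]
ee_rot: [-0.0, -0.0, 1.0, 0.0]
force: [-0.5, -1.1, -0.7]
grip_width: 0.699
grip_force: 0.0
time_s: 6.55
eef_pos: [546.8, -26.4, -11.5]
ee_rot: [-0.0, -0.0, 1.0, 0.0]
force: [0.3, 0.5, 0.3]
grip_width: 0.698
grip_force: 0.0
time_s: 6.75
eef_pos: [546.8, -26.5, -14.5]
ee_rot: [-0.0, 0.0, 1.0, 0.0]
force: [0.4, -0.3, -0.4]
grip_width: 0.696
grip_force: 0.0
time_s: 7.25
eef_pos: [547.1, -26.4, -13.9]
ee_rot: [0.0, 0.0, 1.0, 0.0]
force: [0.5, 2.7, 5.0]
grip_width: 0.458
grip_force: 31.7
```

The grip works at a reported z of -14, so the true fingertips are about 35–38 mm behind the reported TCP. I'll re-grip about 12 mm lower.

```bash
python3 -m handwheel '[[[-0.2,0,0,0,0],[-0.2,0,0,0,0],[-0.2,0,0,0,0],[-0.2,0,0,-0.06,0],[-0.2,0,0,-0.06,0],[-0.2,0,0,-0.06,0],[-0.2,0,0,0,0]]]'; python3 -m handwheel '[[[-0.2,0,0,-0.04,0],[-0.2,0,0,0,0]]]'; python3 -m handwheel '[[[0.9,0,0,0,0],[0.9,0,0,0,0],[0.9,0,0,0,0],[0.9,0,0,0,0],[0.9,0,0,0,0]]]' 60;  python3 -m handwheel '[[[0.9,0,0,0.1,0],[0.9,0,0,0.3,0],[0.9,0,0,0.5,0],[0.9,0,0,0.5,0],[0.9,0,0,0.3,0],[0.9,0,0,0,0]]]'
```

```text
time_s: 7.95
eef_pos: [546.7, -26.5, -23.7]
ee_rot: [-0.0, 0.0, 1.0, 0.0]
force: [0.2, 0.5, 0.3]
grip_width: 0.597
grip_force: 0.0
time_s: 8.15
eef_pos: [546.9, -26.5, -25.3]
ee_rot: [-0.0, 0.0, 1.0, 0.0]
force: [0.2, -0.1, 0.4]
grip_width: 0.603
grip_force: 0.0
time_s: 8.65
eef_pos: [547.1, -26.4, -24.8]
ee_rot: [0.0, 0.0, 1.0, 0.0]
force: [-2.0, 2.0, 5.2]
grip_width: 0.456
grip_force: 63.0
time_s: 9.25
eef_pos: [547.6, -26.8, 61.2]
ee_rot: [0.001, -0.0, 1.0, -0.0]
force: [-0.1, -0.4, -6.1]
grip_width: 0.455
grip_force: 62.0
```

```bash
python3 -m handwheel '[[[0.9,-0.1,-0.3,0.3,0],[0.9,-0.1,-0.5,0.5,0],[0.9,-0.1,-0.7,0.5,0],[0.9,-0.1,-0.7,0.5,0],[0.9,-0.1,-0.7,0.2,0],[0.9,-0.1,-0.7,0,0],[0.9,-0.1,-0.5,0,0],[0.9,-0.1,-0.3,0,0],[0.9,0,-0.1,0,0],[0.9,0,0,0,0]]]'
cat > kit.py <<'E'
from h import *
w=optics.capture("wrist");pickle.dump(w,open("wk.pkl","wb"));cv2.imwrite("pics/wk.png",w["img"])
h=cv2.cvtColor(w["img"],cv2.COLOR_BGR2HSV)
m=((h[...,0]>100)&(h[...,0]<130)&(h[...,1]>90)).astype(np.uint8)
m=cv2.morphologyEx(m,cv2.MORPH_OPEN,np.ones((3,3)))
n,l,st,ce=cv2.connectedComponentsWithStats(m)
allp=[]
for i in range(1,n):
    if st[i,4]<300: continue
    v,u=np.nonzero(l==i); print("comp",st[i].tolist())
    P=np.array([p2w(w,a,b,3)[:2] for a,b in zip(u,v)],np.float32);allp.append(P);r=cv2.minAreaRect(P);print(np.round(r[0],1),np.round(r[1],1),round(r[2],2))
P=np.vstack(allp);r=cv2.minAreaRect(P);print("ALL",r,cv2.boxPoints(r).round(1).tolist())
E
python3 kit.py
```

```text
time_s: 10.25
eef_pos: [506.8, -251.4, 159.5]
ee_rot: [-0.0, 0.0, 1.0, 0.0]
force: [-0.1, 0.3, -5.5]
grip_width: 0.454
grip_force: 62.4
comp [370, 117, 107, 132, 6943]
[ 491.3 -170.8] [106.   80.7] 2.2
comp [256, 121, 107, 100, 10123]
[ 480.5 -258.5] [78.3 81.4] 1.86
comp [144, 126, 118, 169, 7418]
[ 514.1 -343.8] [139.2  80.6] 2.03
comp [384, 169, 82, 119, 2134]
[ 526.9 -163.3] [100.9  68.4] 1.93
ALL ((511.0557861328125, -256.9664306640625), (139.33123779296875, 254.40480041503906), 2.0485763549804688) [[436.8999938964844, -132.3000030517578], [446.0, -386.6000061035156], [585.2000122070312, -381.6000061035156], [576.0999755859375, -127.4000015258789]]
```

The kit fit gives 139×254 mm inside (expected 140×254), centre (511,-257), yaw +2°.

```bash
python3 -m handwheel '[[[0.9,-0.04,-0.12,-0.3,0.25],[0.9,0,0,-0.5,0],[0.9,0,0,-0.5,0],[0.9,0,0,-0.5,0],[0.9,0,0,-0.5,0],[0.9,0,0,-0.5,0],[0.9,0,0,-0.4,0],[0.9,0,0,-0.2,0],[0.9,0,0,0,0],[0.9,0,0,0,0]]]'; python3 -m handwheel '[[[0.9,0,0,-0.1,0],[0.9,0,0,-0.04,0],[0.9,0,0,0,0]]]'
```

```text
time_s: 11.3
eef_pos: [505.7, -257.4, -9.2]
ee_rot: [0.001, -0.018, 1.0, -0.0]
force: [0.3, 0.4, -5.3]
grip_width: 0.456
grip_force: 62.2
time_s: 11.6
eef_pos: [505.0, -257.5, -17.1]
ee_rot: [-0.0, -0.017, 1.0, 0.0]
force: [-0.4, 0.2, -5.8]
grip_width: 0.458
grip_force: 62.4
```

```bash
python3 -m handwheel '[[[0.9,0,0,-0.06,0],[0.9,0,0,-0.02,0],[0.9,0,0,0,0]]]';python3 -m handwheel '[[[0.0,0,0,0,0],[-0.1,0,0,0,0],[-0.1,0,0,0,0],[-0.1,0,0,0,0],[-0.1,0,0,0.3,0],[-0.1,0,0,0.5,0],[-0.1,0,0,0.7,0],[-0.4,0,0,0.8,0],[-0.8,0,0,0.8,0],[-0.8,0,0,0.5,0]]]'; python3 -m handwheel '[[[-0.8,0.05,0.5,0,-1],[-0.8,0.05,0.5,0,-1],[-0.8,0.05,0.6,0,-1],[-0.8,0.05,0.7,0,-1],[-0.8,0.05,0.8,0,-1],[-0.8,0.05,0.8,0,-1],[-0.8,0.05,0.8,0,-1],[-0.8,0.05,0.8,0,-1],[-0.8,0,0.7,0,-1],[-0.8,0,0.7,0,-1]]]';python3 -m handwheel '[[[-0.8,0,0.5,0,-1],[-0.8,0,0.5,0,-0.5],[-0.8,0,0.5,0,0],[-0.8,0,0,0,0]]]'
python3 - <<'E'
from h import *
for n in("wrist","side","scene"):
    w=optics.capture(n);cv2.imwrite(f"pics/{n}5.png",w["img"]);pickle.dump(w,open(n+"5.pkl","wb"))
E
```

```text
time_s: 11.9
eef_pos: [504.9, -257.5, -21.3]
ee_rot: [-0.0, -0.017, 1.0, 0.0]
force: [-0.6, 0.5, -6.6]
grip_width: 0.456
grip_force: 62.4
time_s: 12.9
eef_pos: [505.6, -257.9, 163.4]
ee_rot: [0.002, -0.018, 1.0, -0.002]
force: [-0.3, 0.4, -0.7]
grip_width: 0.898
grip_force: 0.0
time_s: 13.9
eef_pos: [524.9, 89.1, 160.2]
ee_rot: [0.001, 0.631, 0.775, 0.0]
force: [0.7, 0.9, -0.6]
grip_width: 0.902
grip_force: 0.0
time_s: 14.3
eef_pos: [524.7, 164.8, 160.0]
ee_rot: [0.0, 0.706, 0.708, 0.001]
force: [0.5, 0.3, 0.5]
grip_width: 0.902
grip_force: 0.0
```

View pics/wrist5.png

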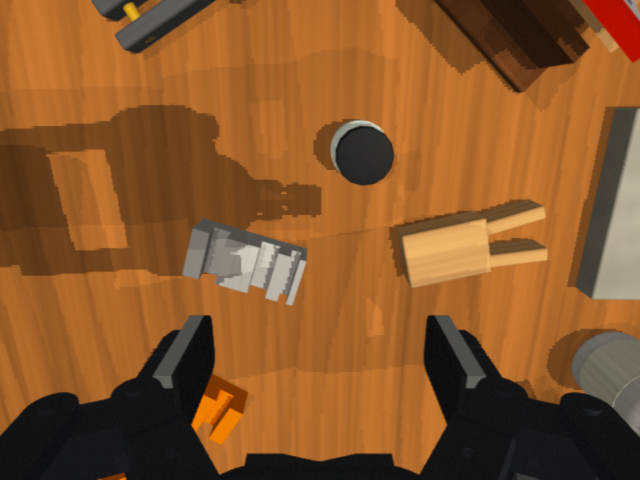

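The wrist view shows the jar at (362,152), block 2 at (245,265), pin1 at (470,245), and the rack with the red-topped plate at upper right (615,25). I'll compute where the plate is and move over it.

Run:
```python
from h import *
def red(c):
    h=cv2.cvtColor(c["img"],cv2.COLOR_BGR2HSV)
    m=(((h[...,0]<5)|(h[...,0]>172))&(h[...,1]>170)&(h[...,2]>90)).astype(np.uint8)
    n,l,st,ce=cv2.connectedComponentsWithStats(m)
    return [(st[i].tolist(),ce[i].round(1).tolist()) for i in range(1,n) if st[i,4]>15]
C={n:pickle.load(open(n+"5.pkl","rb")) for n in("wrist","side","scene")}
for n in C: print(n,red(C[n]))
print(p2w(C["wrist"],615,25,120),p2w(C["side"],226,303,120),p2w(C["scene"],413,180,120))
```

```text
wrist [([583, 0, 57, 62, 1790], [618.5, 23.6])]
side [([219, 288, 14, 29, 197], [225.6, 301.9]), ([294, 445, 49, 21, 583], [318.7, 455.2])]
scene [([353, 151, 16, 8, 79], [360.0, 154.6]), ([408, 172, 7, 12, 24], [410.8, 177.2])]
[661.6 279.1 120. ] [646.5 294.6 120. ] [650.2 291.9 120. ]
```

```bash
python3 -m handwheel '[[[-0.8,0.3,0.3,0,0],[-0.8,0.5,0.5,0,0],[-0.8,0.5,0.5,0,0],[-0.8,0.5,0.5,0,0],[-0.8,0.3,0.3,0,0],[-0.8,0,0,0,0],[-0.8,0,0,0,0]]]'
cat > plate.py <<'E'
from h import *
from scipy.optimize import minimize
import sys
def redmask(c,near):
    h=cv2.cvtColor(c["img"],cv2.COLOR_BGR2HSV)
    m=(((h[...,0]<7)|(h[...,0]>170))&(h[...,1]>150)&(h[...,2]>50)).astype(np.uint8)
    n,l,st,ce=cv2.connectedComponentsWithStats(m)
    i=min([i for i in range(1,n) if st[i,4]>15],key=lambda i:np.hypot(*(ce[i]-near)))
    return (l==i).astype(np.uint8),st[i],ce[i]
def box(p,tilt):
    x,y,yaw,z0=p; c,s=np.cos(yaw),np.sin(yaw)
    B=np.array([[a,b,d] for a in(-4,4) for b in(-35,35) for d in(106,130)],float)
    ct,st=np.cos(tilt),np.sin(tilt)
    X=np.c_[B[:,0]*ct-B[:,2]*st,B[:,1],B[:,0]*st+B[:,2]*ct]
    return np.c_[x+c*X[:,0]-s*X[:,1],y+s*X[:,0]+c*X[:,1],z0+X[:,2]]
def sil(c,P,S=4):
    u=np.array([w2p(c,q) for q in P]); m=np.zeros((480*1,640*1),np.uint8)
    hull=cv2.convexHull(u.astype(np.float32)); cv2.fillConvexPoly(m,np.round(hull*16).astype(np.int32),1,shift=4); return m
def fit(views,p0,tilt,free):
    def cost(q):
        p=np.array(p0,float);p[free]=q
        return sum(1-(a:=sil(c,box(p,tilt))&m).sum()/max(1,(sil(c,box(p,tilt))|m).sum()) for c,m in views)
    best=None
    for d in(-.3,0,.3):
        q=np.array(p0,float)[free]; 
        if 2 in free: q[free.index(2)]+=d
        S=np.vstack([q]+[q+np.eye(len(q))[i]*(0.15 if f==2 else 10) for i,f in enumerate(free)])
        r=minimize(cost,q,method="Nelder-Mead",options=dict(initial_simplex=S,xatol=.01,fatol=1e-4,maxiter=300))
        if best is None or r.fun<best.fun: best=r
    return best
E
python3 - <<'E'
from plate import *
V=[]
for n in("wrist","side"):
    c=optics.capture(n);pickle.dump(c,open(n+"6.pkl","wb"));cv2.imwrite(f"pics/{n}6.png",c["img"])
    m,s,ce=redmask(c,w2p(c,[650,292,120]));print(n,s,ce);V.append((c,m))
for yaw in(.2,.8):
    for vs in (V[:1],V): 
        r=fit(vs,[690,330,yaw,26],np.radians(35),[0,1,2]);print(len(vs),r.x,r.fun)
E
```

```text
time_s: 15.15
eef_pos: [630.0, 266.4, 158.7]
ee_rot: [-0.0, 0.707, 0.707, -0.0]
force: [-0.3, -0.7, -0.6]
grip_width: 0.904
grip_force: 0.0
wrist [ 284  147  125  125 5978] [347.37905654 209.4044831 ]
side [219 288  14  30 222] [225.82432432 302.26126126]
1 [691.746203   344.37714414   0.84070968] 0.01534653465346536
2 [691.88985647 344.17282111   0.83640912] 0.22928123407769208
1 [691.76845554 344.38731492   0.84064332] 0.014861294583883744
2 [691.88985647 344.17282111   0.83640912] 0.22928123407769208
```

The plate fit is good (IoU 98.5%): rack origin (691.8, 344.4), yaw 0.84 rad. The tool can't tilt. I'll straddle the top with vertical fingers closing along the rack's x, grip lightly, and draw along the plate's own axis so it aligns with the pads.

```bash
python3 -m handwheel '[[[-0.8,0.06,0.1,0,1],[-0.8,0.06,0.1,0,1],[-0.8,0.06,0.1,0,1],[-0.8,0.06,0.1,0,1],[-0.8,0.06,0.1,0,1],[-0.8,0.08,0.11,0,1],[-0.8,0,0,0,0.02],[-0.8,0,0,0,0],[-0.8,0,0,0,0]]]'
python3 - <<'E'
from plate import *
c=optics.capture("wrist");pickle.dump(c,open("wrist7.pkl","wb"))
m,s,ce=redmask(c,w2p(c,[650,292,120]));print(s,ce)
r=fit([(c,m)],[691.8,344.4,.84,26],np.radians(35),[0,1,2]);print(r.x,r.fun)
E
```

```text
time_s: 16.15
eef_pos: [648.9, 297.4, 159.2]
ee_rot: [0.0, 0.359, 0.934, -0.0]
force: [-0.2, -0.4, 0.2]
grip_width: 0.898
grip_force: 0.0
[ 290  191   41  139 4968] [310.42894525 257.36030596]
[692.1491374  344.45040431   0.84083213] 0.02167060677698973
```

```bash
python3 -m handwheel '[[[-0.8,0,0,-0.4,0],[-0.8,0,0,-0.5,0],[-0.8,0,0,-0.4,0],[-0.8,0,0,-0.3,0],[-0.8,0,0,-0.2,0],[-0.8,0,0,0,0],[-0.2,0,0,0,0],[0.2,0,0,0,0],[0.2,0,0,0,0]]]' 25; python3 -m handwheel '[[[0.9,0,0,0,0],[0.9,0,0,0,0],[0.9,0,0,0,0],[0.9,0,0,0,0],[0.9,0,0,0,0]]]' 25
python3 - <<'E'
from plate import *
for n in("wrist","side"):
    c=optics.capture(n);pickle.dump(c,open(n+"8.pkl","wb"));m,s,ce=redmask(c,w2p(c,[650,297,125]));print(s,ce)
E
```

```text
time_s: 17.1
eef_pos: [649.4, 298.1, 69.9]
ee_rot: [0.001, 0.357, 0.934, 0.0]
force: [0.5, 0.3, 0.5]
grip_width: 0.407
grip_force: 0.0
time_s: 17.6
eef_pos: [650.0, 298.6, 70.4]
ee_rot: [0.001, 0.357, 0.934, 0.001]
force: [0.5, 2.4, 6.0]
grip_width: 0.33
grip_force: 25.0
[  267   245    68   214 12233] [301.91228644 348.06940244]
[219 290  14  28 219] [225.63926941 302.03652968]
```

Gripped at a 28 mm opening, as the tilt geometry predicts. Now I'll draw along the plate axis.

```bash
python3 -m handwheel '[[[0.9,-0.06,-0.06,0.12,0],[0.9,-0.11,-0.13,0.25,0],[0.9,-0.11,-0.13,0.25,0],[0.9,0,0,0,0]]]' 35
python3 - <<'E'
from plate import *
from rig import ctrl
c=optics.capture("side");pickle.dump(c,open("side9.pkl","wb"));m,s,ce=redmask(c,w2p(c,[635,280,150]));print(s,ce)
c0=pickle.load(open("side8.pkl","rb"))
for d in (0,38):print(w2p(c0,[650-d*.383,297-d*.427,125+d*.819]))
E
```

```text
time_s: 18.1
eef_pos: [636.4, 283.3, 102.5]
ee_rot: [0.002, 0.357, 0.934, 0.003]
force: [2.3, 4.9, 7.8]
grip_width: 0.313
grip_force: 33.5
[225 278  15  28 229] [232.44541485 290.13973799]
[223.81596119 301.7752644 ]
[231.47723567 290.09390006]
```

The plate follows: the red centroid moved (+7,-12) px, as expected. I'll carry on.

```bash
python3 -m handwheel '[[[0.9,-0.11,-0.13,0.25,0],[0.9,-0.11,-0.13,0.25,0],[0.9,-0.11,-0.13,0.25,0],[0.9,0,0,0,0]]]' 35; python3 -m handwheel '[[[0.9,-0.1,-0.1,0.3,0],[0.9,-0.1,-0.1,0.4,0],[0.9,0,0,0.4,0],[0.9,0,0,0.2,0],[0.9,0,0,0,0],[0.9,0,0,0,0],[0.9,0,0,0,0]]]' 50
python3 - <<'E'
from plate import *
from rig import ctrl
for n in("side","wrist"):
    c=optics.capture(n);pickle.dump(c,open(n+"10.pkl","wb"));cv2.imwrite(f"pics/{n}10.png",c["img"]);e=ctrl.sense()["eef_pos"];m,s,ce=redmask(c,w2p(c,e+[0,0,60]));print(s,ce)
E
```

```text
time_s: 18.55
eef_pos: [618.6, 262.0, 139.0]
ee_rot: [0.001, 0.357, 0.934, 0.0]
force: [-0.5, 0.6, 0.2]
grip_width: 0.054
grip_force: 0.0
time_s: 19.25
eef_pos: [608.1, 252.4, 201.0]
ee_rot: [-0.001, 0.357, 0.934, -0.001]
force: [-0.6, 0.9, 0.7]
grip_width: 0.052
grip_force: 0.0
[211 301  16  27 227] [218.70044053 314.21145374]
[ 407  171   43  104 3481] [427.79086469 220.65326056]
```

The plate slipped out of the grip and the red centroid is now lower. I'll use my last picture to see how it lies.

Run:
```python
from h import *
w=cv2.imread("pics/wrist10.png");s=cv2.imread("pics/side10.png")
cv2.imwrite("pics/c10.png",np.hstack([cv2.resize(w,(480,360)),cv2.resize(s[260:380,170:276],(318,360),interpolation=cv2.INTER_CUBIC)]))
```

```text
(no output)
```

View pics/c10.png

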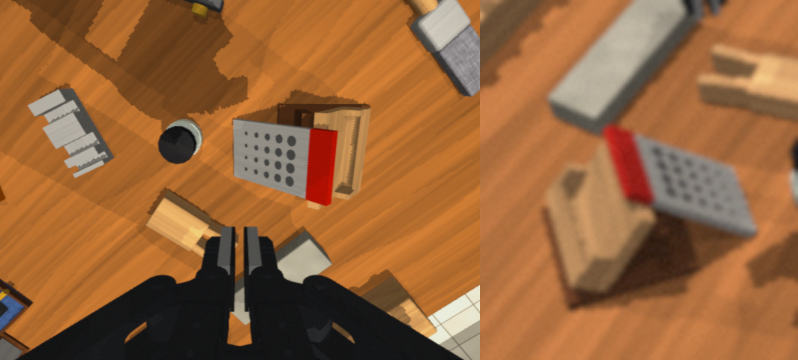

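The plate now leans the other way: red edge up, resting on top of the backrest, foot on the robot's side (wrist crop 233–335, 115–205). I can recover from that, so I'll fit the pose with tilt free.

```bash
cat > full.py <<'E'
from plate import *
def pbox(x,y,yaw,z0,tilt,s0=0,s1=130):
    c,s=np.cos(yaw),np.sin(yaw)
    B=np.array([[a,b,d] for a in(-4,4) for b in(-35,35) for d in(s0,s1)],float)
    ct,st=np.cos(tilt),np.sin(tilt)
    X=np.c_[B[:,0]*ct-B[:,2]*st,B[:,1],B[:,0]*st+B[:,2]*ct]
    return np.c_[x+c*X[:,0]-s*X[:,1],y+s*X[:,0]+c*X[:,1],z0+X[:,2]]
def pmask(c,near):
    m,st,ce=redmask(c,near)
    h=cv2.cvtColor(c["img"],cv2.COLOR_BGR2HSV)
    g=((h[...,1]<50)&(h[...,2]>70)).astype(np.uint8)
    a=cv2.morphologyEx(g|m,cv2.MORPH_OPEN,np.ones((3,3)))
    n,l,_,_=cv2.connectedComponentsWithStats(a); lab=l[m>0]; k=np.bincount(lab[lab>0]).argmax()
    a=cv2.morphologyEx((l==k).astype(np.uint8),cv2.MORPH_CLOSE,np.ones((9,9)))
    return m,a
def iou(c,P,m):
    s=sil(c,P); return (s&m).sum()/max(1,(s|m).sum())
def pfit(views,p0,step=(10,10,.1,8,.2)):
    # views: (cam, redmask, fullmask or None); p=x,y,yaw,z0,tilt
    f=lambda p:sum(1-iou(c,pbox(*p,s0=106),m)+(0 if a is None else 1-iou(c,pbox(*p),a)) for c,m,a in views)
    p=np.array(p0,float)
    for k in range(3):
        r=minimize(f,p,method="Nelder-Mead",options=dict(initial_simplex=np.vstack([p]+[p+np.eye(5)[i]*step[i]/(k+1) for i in range(5)]),xatol=.01,fatol=1e-4,maxiter=250)); p=r.x
    return p,r.fun
E
python3 - <<'E'
from full import *
w=pickle.load(open("wrist10.pkl","rb"));s=pickle.load(open("side10.pkl","rb"))
m,a=pmask(w,(428,220));ms,_,_=redmask(s,(218,314))
print(m.sum(),a.sum(),cv2.boundingRect(a))
print(p2w(w,405,210,85),p2w(w,313,190,5))
u,v=p2w(w,313,200,5)[:2]
for t in(-.5,-.9):
    p,f=pfit([(w,m,a),(s,ms,None)],[u,v,.84,2,t]);print(p.round(2),round(f,3),[round(iou(w,pbox(*p),a),3),round(iou(w,pbox(*p,s0=106),m),3),round(iou(s,pbox(*p,s0=106),ms),3)])
    print(pbox(*p,s0=130).round(0).tolist())
E
```

```text
3481 3478 (408, 171, 42, 103)
[643.9 302.8  85. ] [600.7 251.9   5. ]
[610.29 249.61   0.86  -0.89  -0.72] 0.899 [np.float64(0.292), np.float64(0.965), np.float64(0.844)]
[[691.0, 290.0, 99.0], [691.0, 290.0, 99.0], [638.0, 335.0, 99.0], [638.0, 335.0, 99.0], [695.0, 294.0, 94.0], [695.0, 294.0, 94.0], [641.0, 340.0, 94.0], [641.0, 340.0, 94.0]]
[607.52 245.75   0.87   2.69  -0.78] 0.945 [np.float64(0.28), np.float64(0.953), np.float64(0.822)]
[[691.0, 290.0, 98.0], [691.0, 290.0, 98.0], [638.0, 336.0, 98.0], [638.0, 336.0, 98.0], [695.0, 295.0, 93.0], [695.0, 295.0, 93.0], [642.0, 340.0, 93.0], [642.0, 340.0, 93.0]]
```

Red-only fit: foot near (609,248) on the bench, tilt about 42° with the top towards the rack, top edge near (666,315,97). The safe grasp from here is across the 70 mm width, above the centre of mass, then swing it upright about its foot. I'll pre-position above it and turn -90°.

```bash
python3 -m handwheel '[[[-1,0.07,0.07,0,-1],[-1,0.07,0.07,0,-1],[-1,0.07,0.07,0,-1],[-1,0.07,0.07,0,-1],[-1,0.07,0.07,0,-1],[-1,0.07,0.07,0,-1],[-1,0.07,0.07,0,-1],[-1,0.07,0.07,0,-1],[-1,0.07,0.07,0,-1],[-1,0.07,0.08,0,-1]]]'; python3 -m handwheel '[[[-1,0.09,0.1,0,-1],[-1,0,0,0,-0.1],[-1,0,0,0,0],[-1,0,0,0,0]]]'
python3 - <<'E'
from full import *
w=optics.capture("wrist");s=optics.capture("side");pickle.dump(w,open("wrist11.pkl","wb"));cv2.imwrite("pics/w11.png",w["img"])
c=w2p(w,[664,312,92]);print(c)
m,st,ce=redmask(w,c);print(st,ce)
ms,_,_=redmask(s,(218,314))
h=cv2.cvtColor(w["img"],cv2.COLOR_BGR2HSV)
for q in (30,60,80,95): 
    X=[609+q*.652*.68,248+q*.758*.68,3+q*.73];u=w2p(w,X).astype(int);print(q,u,h[u[1],u[0]])
p,f=pfit([(w,m,None),(s,ms,None)],[609,248,.86,2.7,-.74]);print(p.round(2),round(f,3))
p2,f=pfit([(w,m,None)],[609,248,.86,2.7,-.74],step=(5,5,.1,4,.1));print(p2.round(2),round(f,3))
E
```

```text
time_s: 20.35
eef_pos: [643.5, 288.1, 201.7]
ee_rot: [-0.0, 0.875, 0.484, -0.001]
force: [0.2, 0.1, -0.8]
grip_width: 1.003
grip_force: 0.0
time_s: 20.75
eef_pos: [647.8, 292.8, 202.3]
ee_rot: [-0.0, 0.908, 0.419, -0.0]
force: [-0.1, 0.6, 0.2]
grip_width: 0.998
grip_force: 0.0
[316.57297992 188.1362786 ]
[ 263  178  105   31 2907] [315.43206054 193.19470244]
30 [316 244] [ 20  23 100]
60 [316 229] [ 20  22 139]
80 [316 218] [ 25  23 122]
95 [316 209] [ 16  30 109]
[608.69 248.51   0.86   2.93  -0.74] 0.218
[ 6.0737e+02  2.4959e+02  8.4000e-01  4.0000e-01 -7.4000e-01] 0.005
```

```bash
python3 -m handwheel '[[[-1,0,0,-0.4,0],[-1,0,0,-0.6,0],[-1,0,0,-0.7,0],[-1,0,0,-0.7,0],[-1,0,0,-0.5,0],[-1,0,0,-0.3,0],[-1,0,0,-0.1,0],[-1,0,0,0,0]]]'; python3 -m handwheel '[[[-1,0,0,-0.16,0],[-1,0,0,-0.16,0],[-1,0,0,-0.16,0],[-1,0,0,0,0]]]'
```

```text
time_s: 21.65
eef_pos: [648.2, 293.0, 37.8]
ee_rot: [0.0, 0.909, 0.418, 0.0]
force: [0.3, -0.1, 1.1]
grip_width: 0.995
grip_force: 0.0
time_s: 22.05
eef_pos: [647.3, 292.8, 11.8]
ee_rot: [-0.0, 0.909, 0.418, -0.001]
force: [0.2, -0.3, -0.5]
grip_width: 0.997
grip_force: 0.0
```

```bash
python3 -m handwheel '[[[0,0,0,0,0],[0,0,0,0,0],[0,0,0,0,0],[0,0,0,0,0],[0,0,0,0,0]]]' 25; python3 -m handwheel '[[[0,-0.11,-0.127,0.125,0],[0,-0.12,-0.139,0.11,0],[0,0,0,0,0]]]' 25
python3 - <<'E'
from full import *
w=optics.capture("wrist");s=optics.capture("side");pickle.dump(w,open("wrist12.pkl","wb"))
m,st,ce=redmask(w,w2p(w,[655,302,105]));print(st,ce)
ms,st,ce=redmask(s,w2p(s,[655,302,105]));print(st,ce)
p,f=pfit([(w,m,None),(s,ms,None)],[609,248,.86,2.7,-.5],step=(5,5,.05,4,.2));print(p.round(2),round(f,3))
E
```

```text
time_s: 22.55
eef_pos: [649.2, 293.6, 16.3]
ee_rot: [0.0, 0.909, 0.418, 0.002]
force: [-2.7, -0.3, 12.0]
grip_width: 0.819
grip_force: 33.9
time_s: 22.85
eef_pos: [635.9, 278.8, 25.4]
ee_rot: [0.0, 0.909, 0.417, -0.0]
force: [-0.3, -0.0, -4.2]
grip_width: 0.815
grip_force: 30.2
[  177   311   290    56 13507] [321.29318131 338.58917598]
[219 295  16  28 216] [225.99074074 309.4537037 ]
[ 6.1175e+02  2.5056e+02  8.8000e-01  4.8000e-01 -5.3000e-01] 0.484
```

The tilt fell from 0.74 to 0.53 as planned, so I'll continue the arc.

```bash
python3 -m handwheel '[[[0,-0.127,-0.146,0.07,0],[0,-0.135,-0.156,0.05,0],[0,-0.138,-0.159,0.03,0],[0,-0.14,-0.16,0.01,0],[0,0,0,0,0]]]' 25
cat > look.py <<'E'
from full import *
import sys
yaw,t=float(sys.argv[1]),float(sys.argv[2])
w=optics.capture("wrist");s=optics.capture("side");pickle.dump(w,open("wl.pkl","wb"));pickle.dump(s,open("sl.pkl","wb"))
e=ctrl.sense()["eef_pos"]
g=np.array([e[0],e[1],e[2]+ 95])
m,st,ce=redmask(w,w2p(w,g));print(st,ce)
ms,st,ce=redmask(s,w2p(s,g));print(st,ce)
for V in ([(w,m,None),(s,ms,None)],[(w,m,None)]):
    p,f=pfit(V,[e[0],e[1],yaw,e[2]-30,t],step=(4,4,.05,6,.1));print(p.round(2),round(f,3))
E
python3 look.py .87 -.1
```

```text
time_s: 23.45
eef_pos: [609.0, 248.2, 32.7]
ee_rot: [-0.0, 0.909, 0.417, -0.001]
force: [1.1, -0.2, -4.7]
grip_width: 0.816
grip_force: 30.3
[  177   312   290    56 13369] [321.39688832 339.29284165]
[236 289  16  26 202] [243.04950495 301.65841584]
[ 6.1724e+02  2.5488e+02  8.2000e-01 -1.2190e+01 -1.0000e-01] 0.735
[ 6.1865e+02  2.5644e+02  8.3000e-01 -1.3340e+01 -8.0000e-02] 0.278
```

Run:
```python
from full import *
w=pickle.load(open("wl.pkl","rb"));e=ctrl.sense()["eef_pos"]
m,_,_=redmask(w,(321,339))
for v in range(308,372,5):
    u=np.nonzero(m[v])[0]; print(v,(u.min(),u.max(),len(u)) if len(u) else None)
h=cv2.cvtColor(w["img"],cv2.COLOR_BGR2HSV)
print("col321",[(v,h[v,321].tolist()) for v in range(230,430,8)])
s0,s1=[np.array(w2p(pickle.load(open("sl.pkl","rb")),q)) for q in ([635.9,278.8,120.],[609,248.2,127.3])];print(s1-s0)
print("camC",-np.array(w["R"]).T@np.ravel(w["t"])-e)
```

```text
308 None
313 (np.int64(183), np.int64(230), 47)
318 (np.int64(183), np.int64(424), 221)
323 (np.int64(182), np.int64(462), 281)
328 (np.int64(181), np.int64(462), 282)
333 (np.int64(179), np.int64(463), 285)
338 (np.int64(178), np.int64(464), 287)
343 (np.int64(178), np.int64(465), 288)
348 (np.int64(179), np.int64(466), 288)
353 (np.int64(189), np.int64(466), 278)
358 (np.int64(196), np.int64(457), 262)
363 (np.int64(300), np.int64(447), 148)
368 None
col321 [(230, [14, 187, 177]), (238, [14, 192, 174]), (246, [13, 185, 102]), (254, [14, 183, 96]), (262, [14, 187, 97]), (270, [14, 183, 103]), (278, [15, 188, 95]), (286, [14, 184, 94]), (294, [13, 184, 100]), (302, [14, 191, 100]), (310, [14, 190, 106]), (318, [3, 251, 187]), (326, [3, 255, 187]), (334, [3, 255, 185]), (342, [3, 252, 186]), (350, [3, 254, 179]), (358, [2, 255, 98]), (366, [21, 20, 90]), (374, [23, 23, 88]), (382, [21, 20, 89]), (390, [13, 78, 117]), (398, [22, 52, 132]), (406, [23, 43, 129]), (414, [26, 37, 160]), (422, [28, 33, 219])]
[16.89445973 -7.18143337]
camC [ 53.45205754  59.70357331 172.25069192]
```

The plate is held rigidly at its ~42° tilt: side shift (17,-8) px matches pure translation, and the wrist top-edge geometry agrees. Bench friction can't turn it. The fixed guide posts have vertical back faces, so I'll carry the plate behind them and press its foot against them until it is flush, which sets it exactly upright. First lift and carry.

```bash
python3 -m handwheel '[[[0,0,0,0.2,0],[0,0,0,0.5,0],[0,0,0,0.6,0],[0,0,0,0.6,0],[0,0,0,0.4,0],[0,0,0,0.2,0],[0,0.05,-0.2,0,-0.5],[0,0.1,-0.4,0,-0.5],[0,0.1,-0.6,0,-0.5],[0,0.1,-0.7,0,-0.5]]]' 45; python3 -m handwheel '[[[0,0.1,-0.8,0,-0.5],[0,0.1,-0.8,0,-0.5],[0,0.1,-0.8,0,-0.5],[0,0.1,-0.8,0,-0.5],[0,0.1,-0.8,0,-0.5],[0,0.1,-0.8,0,-0.5],[0,0.1,-0.8,0,-0.5],[0,0.1,-0.8,0,-0.44],[0,0.1,-0.6,0,0],[0,0.1,-0.5,0,0]]]'; python3 -m handwheel '[[[0,0.05,-0.38,0,0],[0,0,0,0,0],[0,0,0,0,0]]]'
python3 - <<'E'
from h import *
print(ctrl.sense()["joints"].round(2))
w=optics.capture("wrist");pickle.dump(w,open("w13.pkl","wb"));cv2.imwrite("pics/w13.png",w["img"])
h=cv2.cvtColor(w["img"],cv2.COLOR_BGR2HSV)
print("col321",[(v,h[v,321].tolist()) for v in range(306,400,6)])
E
```

```text
time_s: 24.55
eef_pos: [626.8, 153.5, 157.5]
ee_rot: [-0.0, 0.958, 0.286, -0.001]
force: [0.5, -1.1, -4.9]
grip_width: 0.809
grip_force: 57.0
time_s: 25.55
eef_pos: [676.8, -223.2, 157.3]
ee_rot: [-0.0, 1.0, 0.015, -0.001]
force: [0.1, 0.5, -3.8]
grip_width: 0.81
grip_force: 57.2
time_s: 25.85
eef_pos: [679.4, -240.1, 157.3]
ee_rot: [-0.001, 1.0, 0.016, -0.001]
force: [-0.7, -0.0, -4.8]
grip_width: 0.809
grip_force: 57.2
[-0.5   0.81  0.82  0.    1.51  1.04]
col321 [(306, [13, 191, 60]), (312, [7, 194, 84]), (318, [3, 255, 181]), (324, [3, 255, 181]), (330, [3, 255, 180]), (336, [3, 255, 181]), (342, [3, 255, 181]), (348, [3, 247, 133]), (354, [3, 251, 131]), (360, [2, 233, 94]), (366, [26, 21, 84]), (372, [21, 22, 83]), (378, [17, 27, 85]), (384, [20, 18, 83]), (390, [25, 18, 84]), (396, [20, 19, 79])]
```

Run:
```python
from h import *
c=pickle.load(open("scene.pkl","rb"));h=cv2.cvtColor(c["img"],cv2.COLOR_BGR2HSV)
K=lambda x,y,z:np.array([511.1+x*.9994-y*.036,-257+x*.036+y*.9994,z])
print("bench/wood sat grid: rows kit x 100..260, cols y 160..-60")
for x in range(80,280,20): print(x,[int(h[tuple(w2p(c,K(x,y,0)).astype(int)[::-1])][1]) for y in range(180,-80,-20)])
# posts in wk: gray mask projected to z=60
w=pickle.load(open("wk.pkl","rb"));H=cv2.cvtColor(w["img"],cv2.COLOR_BGR2HSV)
for y in (33,-33):
    print(y,[(x,H[tuple(np.clip(w2p(w,K(x,y,60)).astype(int)[::-1],0,[479,639]))].tolist()) for x in range(81,116,3)])
print(w2p(w,K(97,33,60)),w2p(w,K(97,-33,60)))
```

```text
bench/wood sat grid: rows kit x 100..260, cols y 160..-60
80 [138, 140, 140, 139, 141, 22, 25, 25, 128, 25, 26, 26, 139]
100 [138, 136, 139, 138, 140, 140, 56, 28, 131, 132, 24, 28, 139]
120 [139, 140, 141, 140, 140, 141, 141, 125, 130, 135, 134, 131, 141]
140 [139, 140, 140, 139, 139, 142, 140, 141, 139, 141, 139, 141, 141]
160 [140, 140, 141, 140, 139, 142, 141, 142, 141, 141, 142, 142, 141]
180 [141, 140, 140, 143, 141, 141, 141, 143, 142, 140, 140, 141, 140]
200 [92, 134, 142, 142, 142, 143, 142, 142, 141, 141, 141, 140, 141]
220 [21, 23, 20, 45, 129, 142, 142, 142, 142, 141, 140, 141, 141]
240 [23, 23, 23, 30, 50, 48, 138, 141, 141, 140, 139, 141, 141]
260 [34, 29, 23, 30, 57, 55, 140, 140, 141, 140, 142, 141, 141]
33 [(81, [20, 20, 113]), (84, [21, 23, 112]), (87, [18, 22, 115]), (90, [18, 22, 114]), (93, [18, 23, 113]), (96, [17, 21, 110]), (99, [20, 20, 112]), (102, [21, 23, 112]), (105, [18, 23, 111]), (108, [23, 19, 110]), (111, [18, 23, 113]), (114, [19, 19, 109])]
-33 [(81, [21, 22, 115]), (84, [20, 20, 114]), (87, [18, 22, 114]), (90, [17, 20, 112]), (93, [17, 21, 110]), (96, [21, 23, 111]), (99, [21, 23, 112]), (102, [18, 23, 113]), (105, [24, 23, 111]), (108, [21, 23, 112]), (111, [24, 23, 112]), (114, [23, 20, 117])]
[360.622018   353.10887489] [273.49885166 355.90884296]
```

```bash
python3 -m handwheel '[[[0,0.13,-0.2,0,0.03],[0,0.12,0,0,0],[0,0,0,-0.3,0],[0,0,0,-0.4,0],[0,0,0,-0.4,0],[0,0,0,-0.4,0],[0,0,0,-0.4,0],[0,0,0,-0.2,0],[0,0,0,0,0],[0,0,0,0,0]]]' 45
```

```text
time_s: 26.9
eef_pos: [692.5, -250.1, 54.3]
ee_rot: [0.0, 1.0, 0.018, 0.001]
force: [0.0, 0.2, -4.6]
grip_width: 0.81
grip_force: 57.1
```

```bash
python3 -m handwheel '[[[0,-0.1,0,0,0],[0,-0.1,0,0,0],[0,-0.1,0,0,0],[0,0,0,0,0]]]' 25; python3 -m handwheel '[[[0,-0.1,0,0,0],[0,-0.1,0,0,0],[0,0,0,0,0]]]';python3 -m handwheel '[[[0,-0.1,0,0,0],[0,-0.1,0,0,0],[0,0,0,0,0]]]'; python3 -m handwheel '[[[0,-0.1,0,0,0],[0,-0.1,0,0,0],[0,0,0,0,0]]]'
```

```text
time_s: 27.3
eef_pos: [679.4, -250.6, 56.5]
ee_rot: [0.001, 1.0, 0.018, 0.004]
force: [8.0, 1.5, -2.6]
grip_width: 0.805
grip_force: 52.2
time_s: 27.6
eef_pos: [669.3, -250.8, 56.6]
ee_rot: [0.002, 1.0, 0.018, 0.004]
force: [7.7, -0.3, -1.3]
grip_width: 0.808
grip_force: 52.8
time_s: 27.9
eef_pos: [659.4, -251.0, 56.5]
ee_rot: [0.002, 1.0, 0.018, 0.004]
force: [7.6, -0.3, -2.5]
grip_width: 0.809
grip_force: 54.0
time_s: 28.2
eef_pos: [649.2, -251.1, 56.5]
ee_rot: [0.002, 1.0, 0.018, 0.004]
force: [7.1, -1.0, -1.7]
grip_width: 0.809
grip_force: 54.8
```

Contact at about 7.5 N and the plate is turning. I'll continue, then measure the tilt.

```bash
python3 -m handwheel '[[[0,-0.1,0,0,0],[0,-0.1,0,0,0],[0,-0.1,0,0,0],[0,0,0,0,0]]]'
cat > up.py <<'E'
from full import *
import sys
w=optics.capture("wrist");pickle.dump(w,open("wu.pkl","wb"))
e=ctrl.sense()["eef_pos"];q=ctrl.sense()["ee_rot"]
yaw=2*(np.arctan2(q[1],q[2])-np.pi/4)*-1+np.pi/2; yaw=(yaw-np.pi/2) if False else (-(2*(np.arctan2(q[1],q[2])-np.pi/4))+np.pi/2)
m,st,ce=redmask(w,(321,330));print(st,ce.round(1),"yaw",yaw.round(4))
cx=lambda d:(e[0]+d*np.cos(yaw),e[1]+d*np.sin(yaw))
# params: top edge offset d (mm along plate x from TCP), lateral l, top height zt, tilt
def P(p):
    d,l,zt,t=p; x=e[0]+d*np.cos(yaw)-l*np.sin(yaw)+130*np.sin(t)*np.cos(yaw);y=e[1]+d*np.sin(yaw)+l*np.cos(yaw)+130*np.sin(t)*np.sin(yaw)
    return x,y,yaw,zt-130*np.cos(t),t
rows=slice(0,480)
f=lambda p:1-iou(w,pbox(*P(p),s0=106),m)
best=None
for t0 in(-.6,-.3,-.1,.1):
    p=np.array([0-42*np.sin(t0),0,e[2]+95,t0])
    for k in range(2):
        r=minimize(f,p,method="Nelder-Mead",options=dict(initial_simplex=np.vstack([p]+[p+np.eye(4)[i]*[5,2,5,.15][i] for i in range(4)]),xatol=.01,fatol=1e-4,maxiter=300));p=r.x
    if best is None or r.fun<best.fun: best=r
    print(t0,r.x.round(2),round(r.fun,3))
h=cv2.cvtColor(w["img"],cv2.COLOR_BGR2HSV)
print([(v,h[v,321].tolist()) for v in range(max(0,st[1]-8),min(478,st[1]+st[3]+24),4)])
E
python3 up.py
```

```text
time_s: 28.6
eef_pos: [634.7, -251.3, 56.7]
ee_rot: [0.002, 1.0, 0.018, 0.005]
force: [7.8, -1.5, -1.6]
grip_width: 0.803
grip_force: 45.1
[  163   340   312    75 21741] [318.7 377.9] yaw 0.0361
-0.6 [ 17.93  -0.61 151.04  -0.18] 0.008
-0.3 [ 17.9   -0.58 151.    -0.18] 0.008
-0.1 [ 17.96  -0.62 151.    -0.18] 0.009
0.1 [ 17.85  -0.56 150.93  -0.17] 0.009
[(332, [25, 19, 81]), (336, [25, 19, 82]), (340, [2, 183, 96]), (344, [3, 244, 96]), (348, [2, 239, 95]), (352, [3, 226, 97]), (356, [1, 236, 95]), (360, [1, 228, 96]), (364, [3, 247, 95]), (368, [2, 239, 96]), (372, [1, 241, 94]), (376, [3, 244, 95]), (380, [3, 255, 199]), (384, [2, 255, 198]), (388, [3, 255, 199]), (392, [3, 251, 117]), (396, [1, 244, 117]), (400, [3, 251, 115]), (404, [1, 238, 117]), (408, [3, 244, 117]), (412, [3, 240, 118]), (416, [18, 16, 81]), (420, [17, 20, 114]), (424, [18, 22, 117]), (428, [21, 22, 117]), (432, [18, 22, 116]), (436, [17, 22, 82])]
```

Good fit (IoU 0.99): tilt is now only 10°, but the plate has slid about 10 mm towards one side of the pads. I'll stop pushing; the guide slot itself can take out the last 10°. Lift, go over the slot, and re-measure.

```bash
python3 -m handwheel '[[[0,0.1,0,0,0],[0,0.1,0,0.1,0],[0,0,0,0.3,0],[0,0,0,0.4,0],[0,0,0,0.4,0],[0,-0.2,-0.01,0,0],[0,-0.25,-0.01,0,0],[0,-0.18,-0.01,0,0],[0,0,0,0,0],[0,0,0,0,0]]]' 40; python3 up.py | head -3
cat > g.py <<'E'
from h import *
# bright/gray profile of guides in wrist image near the predicted slot: sample along kit x at z=65,y=+-33,+-36
w=pickle.load(open("wu.pkl","rb"));H=cv2.cvtColor(w["img"],cv2.COLOR_BGR2HSV)
K=lambda x,y,z:np.array([511.1+x*.9994-y*.036,-257+x*.036+y*.9994,z])
for y in(33,-33): print(y,w2p(w,K(97,y,65)).round(0),[(x,int(H[tuple(np.clip(w2p(w,K(x,y,65)).astype(int)[::-1],0,[479,639]))][2])) for x in range(76,124,3)])
E
python3 g.py
```

```text
time_s: 29.65
eef_pos: [610.9, -252.0, 114.1]
ee_rot: [0.0, 1.0, 0.018, 0.0]
force: [0.9, -0.4, -4.8]
grip_width: 0.807
grip_force: 46.8
[  163   339   313    74 21452] [318.6 376.5] yaw 0.0364
-0.6 [ 1.9200e+01 -1.0300e+00  2.0823e+02 -1.9000e-01] 0.009
-0.3 [ 1.9210e+01 -1.0300e+00  2.0819e+02 -2.0000e-01] 0.009
33 [262. 260.] [(76, 37), (79, 86), (82, 85), (85, 86), (88, 86), (91, 110), (94, 197), (97, 142), (100, 137), (103, 107), (106, 123), (109, 237), (112, 234), (115, 226), (118, 175), (121, 140)]
-33 [378. 260.] [(76, 39), (79, 84), (82, 86), (85, 88), (88, 86), (91, 172), (94, 204), (97, 140), (100, 140), (103, 110), (106, 120), (109, 238), (112, 235), (115, 227), (118, 174), (121, 140)]
```

```bash
python3 -m handwheel '[[[0,0.06,0,0,0],[0,0,0,-0.1,0],[0,0,0,-0.1,0],[0,0,0,-0.1,0],[0,0,0,0,0]]]' 25;python3 -m handwheel '[[[0,0,0,-0.06,0],[0,0,0,-0.06,0],[0,0,0,0,0]]]';python3 -m handwheel '[[[0,0,0,-0.06,0],[0,0,0,-0.06,0],[0,0,0,0,0]]]'
```

```text
time_s: 30.2
eef_pos: [613.1, -251.6, 96.9]
ee_rot: [-0.001, 1.0, 0.018, -0.001]
force: [-0.3, 0.8, -4.4]
grip_width: 0.807
grip_force: 46.8
time_s: 30.5
eef_pos: [613.3, -251.7, 91.7]
ee_rot: [-0.0, 1.0, 0.018, -0.0]
force: [-0.3, -0.1, -5.0]
grip_width: 0.814
grip_force: 46.8
time_s: 30.8
eef_pos: [613.3, -251.7, 85.5]
ee_rot: [-0.0, 1.0, 0.018, -0.0]
force: [0.1, -0.1, -5.0]
grip_width: 0.806
grip_force: 46.8
```

Foot at about z 52, inside the flare with no contact. Continue down.

```bash
python3 -m handwheel '[[[0,0,0,-0.06,0],[0,0,0,-0.06,0],[0,0,0,0,0]]]';python3 -m handwheel '[[[0,0,0,-0.06,0],[0,0,0,-0.06,0],[0,0,0,0,0]]]'; python3 -m handwheel '[[[0,-0.06,0,0,0],[0,-0.06,0,0,0],[0,0,0,0,0]]]'; python3 up.py|head -3
```

```text
time_s: 31.1
eef_pos: [613.3, -251.7, 79.5]
ee_rot: [-0.0, 1.0, 0.018, -0.0]
force: [0.3, 0.5, -5.3]
grip_width: 0.805
grip_force: 46.8
time_s: 31.4
eef_pos: [613.3, -251.7, 73.5]
ee_rot: [-0.0, 1.0, 0.018, -0.0]
force: [-0.2, -0.3, -6.3]
grip_width: 0.808
grip_force: 46.8
time_s: 31.7
eef_pos: [609.2, -251.9, 74.6]
ee_rot: [0.0, 1.0, 0.018, 0.003]
force: [8.8, 0.8, -9.1]
grip_width: 0.809
grip_force: 45.1
[  163   339   313    77 22022] [318.5 378.1] yaw 0.036
-0.6 [ 1.8060e+01 -8.9000e-01  1.6903e+02 -1.6000e-01] 0.01
-0.3 [ 1.7770e+01 -9.2000e-01  1.6873e+02 -1.6000e-01] 0.013
```

Foot captured: moving -x gives 9 N and the tilt drops to 0.16. I'll keep levering upright.

```bash
python3 -m handwheel '[[[0,-0.06,0,0,0],[0,-0.06,0,0,0],[0,-0.06,0,0,0],[0,0,0,0,0]]]';python3 up.py|sed -n 1,2p; python3 -m handwheel '[[[0,-0.06,0,-0.02,0],[0,-0.04,0,-0.02,0],[0,0,0,0,0]]]'; python3 up.py|sed -n 2,3p
```

```text
time_s: 32.15
eef_pos: [600.4, -252.2, 75.3]
ee_rot: [0.001, 1.0, 0.018, 0.003]
force: [8.0, -0.1, -5.5]
grip_width: 0.811
grip_force: 31.1
[  161   337   316    82 23651] [318.7 378.1] yaw 0.0359
-0.6 [ 1.7790e+01 -8.8000e-01  1.7049e+02 -9.0000e-02] 0.013
time_s: 32.5
eef_pos: [595.8, -252.5, 74.2]
ee_rot: [0.001, 1.0, 0.018, 0.004]
force: [7.1, 0.1, -1.1]
grip_width: 0.804
grip_force: 29.2
-0.6 [ 1.4500e+01 -1.5000e+00  1.6673e+02  1.0000e-02] 0.055
-0.3 [ 1.7400e+01 -9.1000e-01  1.6953e+02 -6.0000e-02] 0.016
```

Tilt is now about 0.06. Lower in watched steps.

```bash
python3 -m handwheel '[[[0,0,0,-0.08,0],[0,0,0,-0.08,0],[0,0,0,0,0]]]'; python3 -m handwheel '[[[0,0,0,-0.08,0],[0,0,0,-0.08,0],[0,0,0,0,0]]]'; python3 up.py|sed -n 1,3p
```

```text
time_s: 32.85
eef_pos: [595.7, -252.4, 65.6]
ee_rot: [0.001, 1.0, 0.018, 0.003]
force: [7.0, -0.5, -4.4]
grip_width: 0.804
grip_force: 29.1
time_s: 33.15
eef_pos: [595.7, -252.5, 57.5]
ee_rot: [0.001, 1.0, 0.018, 0.003]
force: [7.8, -1.0, -5.3]
grip_width: 0.804
grip_force: 29.2
[  162   335   316    85 24340] [319.7 377.6] yaw 0.0356
-0.6 [ 1.6390e+01 -1.0100e+00  1.5161e+02 -3.0000e-02] 0.033
-0.3 [ 1.7620e+01 -1.0300e+00  1.5291e+02 -6.0000e-02] 0.02
```

```bash
python3 -m handwheel '[[[0,0,0,-0.08,0],[0,0,0,-0.08,0],[0,0,0,0,0]]]'; python3 -m handwheel '[[[0,0,0,-0.08,0],[0,0,0,-0.06,0],[0,0,0,0,0]]]';python3 -m handwheel '[[[0,0,0,-0.06,0],[0,0,0,-0.06,0],[0,0,0,0,0]]]'; python3 up.py|sed -n 1,3p
```

```text
time_s: 33.5
eef_pos: [595.7, -252.5, 49.5]
ee_rot: [0.001, 1.0, 0.018, 0.003]
force: [7.5, -0.2, -4.9]
grip_width: 0.796
grip_force: 29.3
time_s: 33.8
eef_pos: [595.7, -252.5, 42.6]
ee_rot: [0.001, 1.0, 0.018, 0.003]
force: [7.3, -0.1, -3.3]
grip_width: 0.8
grip_force: 29.4
time_s: 34.1
eef_pos: [596.4, -252.6, 38.6]
ee_rot: [0.002, 1.0, 0.018, 0.004]
force: [5.1, 2.3, 7.9]
grip_width: 0.799
grip_force: 31.4
[  162   335   316    85 24308] [319.7 377.5] yaw 0.0357
-0.6 [ 14.83  -1.65 131.35  -0.  ] 0.055
-0.3 [ 1.7560e+01 -9.6000e-01  1.3416e+02 -5.0000e-02] 0.019
```

Floor contact: +8 N up, top at about 134 mm (133 expected). Release and withdraw, then check.

```bash
python3 -m handwheel '[[[-0.8,0,0,0,0],[-1,0,0,0,0],[-1,0,0,0,0],[-1,0,0,0,0],[-1,0,0,0.2,0],[-1,0,0,0.4,0],[-1,0,0,0.6,0],[-1,0,0,0.7,0],[-1,0,0,0.7,0],[-1,0,0,0,0]]]'; python3 -m handwheel '[[[-1,-0.5,0.1,0.3,0],[-1,-0.5,0.1,0,0],[-1,-0.5,0.1,0,0],[-1,0,0,0,0],[-1,0,0,0,0]]]'
python3 - <<'E'
from full import *
w=optics.capture("wrist");s=optics.capture("side");cv2.imwrite("pics/w20.png",w["img"]);pickle.dump(w,open("w20.pkl","wb"))
g=[608,-253.5,120.];V=[]
for c in(w,s):
    m,st,ce=redmask(c,w2p(c,g));print(st,ce.round(1),w2p(c,g).round(1));V.append((c,m,None))
for v in(V[:1],V):
    p,f=pfit(v,[608,-253.5,.036,3,0],step=(3,3,.03,4,.05));print(p.round(3),round(f,3),pbox(*p,s0=130).mean(0).round(1))
print("home IoU",[round(iou(c,pbox(608,-253.5,.036,3,0,s0=106),m),3) for c,m,_ in V],"5mm high",[round(iou(c,pbox(608,-253.5,.036,8,0,s0=106),m),3) for c,m,_ in V])
E
python3 kit.py
```

```text
time_s: 35.15
eef_pos: [595.3, -253.0, 171.4]
ee_rot: [0.003, 1.0, 0.018, 0.004]
force: [0.5, -1.0, -0.1]
grip_width: 0.999
grip_force: 0.0
time_s: 35.65
eef_pos: [518.6, -237.0, 180.5]
ee_rot: [0.0, 1.0, 0.018, 0.0]
force: [-0.6, -0.2, -0.7]
grip_width: 0.993
grip_force: 0.0
[ 285   63  144   25 3370] [355.8  75.3] [354.6  89. ]
[340 162  12  20 111] [345.7 171.5] [347.9 172.4]
[ 6.10061e+02 -2.52489e+02  3.80000e-02  4.95600e+00 -3.70000e-02] 0.048 [ 614.8 -252.3  134.9]
[ 6.09361e+02 -2.53833e+02  3.80000e-02  3.48800e+00 -3.90000e-02] 0.335 [ 614.5 -253.6  133.4]
home IoU [np.float64(0.222), np.float64(0.462)] 5mm high [np.float64(0.248), np.float64(0.567)]
comp [187, 131, 103, 156, 9071]
[ 507.6 -170.8] [138.1  81.3] 2.02
comp [293, 131, 100, 156, 8949]
[ 510.8 -257.5] [138.  82.] 2.11
comp [391, 131, 108, 157, 6925]
[ 513.7 -344.2] [138.9  80.7] 1.83
ALL ((510.533935546875, -257.3054504394531), (138.93003845214844, 254.35231018066406), 2.0187880992889404) [[436.6000061035156, -132.6999969482422], [445.6000061035156, -386.79998779296875], [584.4000244140625, -382.0], [575.5, -127.80000305175781]]
```

The plate reads foot z≈3.5–5 with a lean of 0.04 rad, which is within the slot's play. I'll tap the top gently with closed fingers to make sure it's seated, and check the block numerically.

```bash
python3 - <<'E'
from h import *
w=pickle.load(open("w20.pkl","rb"));H=cv2.cvtColor(w["img"],cv2.COLOR_BGR2HSV)
m=((H[...,1]<60)&(H[...,2]>60)).astype(np.uint8);m=cv2.morphologyEx(m,cv2.MORPH_CLOSE,np.ones((15,15)))
n,l,st,ce=cv2.connectedComponentsWithStats(m);u=w2p(w,[511,-257,33]).astype(int);k=l[u[1],u[0]];print(u,st[k])
v,uu=np.nonzero(l==k);r=cv2.minAreaRect(np.array([p2w(w,a,b,33)[:2] for a,b in zip(uu,v)],np.float32));print(r)
E
python3 -m handwheel '[[[1,0.3,-0.05,0,0],[1,0.4,-0.07,0,0],[1,0.5,-0.1,0,0],[1,0.4,-0.05,0,0],[1,0.3,-0.05,0,0],[1,0,0,-0.4,0],[1,0,0,-0.5,0],[1,0,0,-0.4,0],[1,0,0,-0.1,0],[1,0,0,0,0]]]' 30; python3 -m handwheel '[[[1,0,0,-0.06,0],[1,0,0,0,0]]]'
```

```text
[342 221] [ 319  160   53  115 5773]
((512.8780517578125, -258.31982421875), (94.00402069091797, 40.3214111328125), 2.086775541305542)
time_s: 36.8
eef_pos: [613.6, -252.8, 109.6]
ee_rot: [-0.0, 1.0, 0.018, -0.0]
force: [-0.1, -0.0, -0.2]
grip_width: 0.001
grip_force: 0.0
time_s: 37.0
eef_pos: [613.9, -253.1, 107.9]
ee_rot: [0.0, 1.0, 0.018, 0.001]
force: [-0.2, -0.2, -0.3]
grip_width: -0.0
grip_force: 0.0
```

The block lies flat and square in the middle bay: 94×40 mm seen, centre (513,-258), yaw 2.1°. Continue the tap in small steps.

```bash
for i in 1; do :; done; python3 -m handwheel '[[[1,0,0,-0.06,0],[1,0,0,0,0]]]' | grep -E "eef_pos|force: \["; python3 -m handwheel '[[[1,0,0,-0.06,0],[1,0,0,0,0]]]'| grep -E "eef_pos|force: \["; python3 -m handwheel '[[[1,0,0,-0.06,0],[1,0,0,0,0]]]'| grep -E "eef_pos|force: \["
```

```text
eef_pos: [613.5, -252.8, 104.1]
force: [-0.2, -0.2, -0.1]
eef_pos: [614.4, -253.2, 103.0]
force: [-0.3, 0.8, 8.5]
eef_pos: [615.3, -253.5, 102.7]
force: [-2.9, 3.4, 22.3]
```

22 N of pressure with no movement, so it is firmly seated. Withdraw, do a final check, and hand in.

```bash
python3 -m handwheel '[[[1,0,0,0.2,0],[1,0,0,0.5,0],[1,-0.3,0,0.5,0],[1,-0.5,0.1,0.3,0],[1,-0.5,0.1,0,0],[1,-0.5,0.1,0,0],[1,-0.2,0,0,0],[1,0,0,0,0],[1,0,0,0,0],[1,0,0,0,0]]]'
python3 - <<'E'
from full import *
w=optics.capture("wrist");s=optics.capture("side");V=[]
for c in(w,s):
    m,st,ce=redmask(c,w2p(c,[614,-253,120]));print(st);V.append((c,m,None))
for v in(V[:1],V):
    p,f=pfit(v,[609.5,-253.5,.036,3,-.04],step=(3,3,.03,4,.05));print(p.round(3),round(f,3),pbox(*p,s0=130).mean(0).round(1))
E
```

```text
time_s: 38.6
eef_pos: [514.2, -238.1, 172.9]
ee_rot: [-0.0, 1.0, 0.018, 0.0]
force: [1.0, -0.1, 0.2]
grip_width: 0.005
grip_force: 0.0
[ 281   52  151   26 3816]
[340 162  12  20 109]
[ 6.09840e+02 -2.53163e+02  4.10000e-02  2.73300e+00 -4.20000e-02] 0.035 [ 615.3 -252.9  132.6]
[ 6.09549e+02 -2.53518e+02  3.90000e-02  7.20200e+00 -4.00000e-02] 0.346 [ 614.7 -253.3  137.1]
```

```bash
python3 -c "
from rig import ctrl
print(ctrl.finish_job())"
```

```text
the job is handed in; nothing more can be done
None
```

I handed the job in at about 39 s: the missing grooved steel block lies flat in the middle bay, and the draw plate is home between the guides, red edge up (it slipped once while being drawn and was re-gripped by its edges).

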